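# Nest the mixing cups in the gated cup rack

### The job

Put the clean mixing cups away in the cup rack: turn the gate knob anticlockwise to its open stop, tip the upside-down cup off the landing into the channel, and push the cups along the channel until all three are nested fully home in one another against the end plate. Then turn the knob back to its shut stop so that the bar closes behind the stack, and leave the other things on the bench where they are.

Things in the scene. Friction and masses are not known exactly. Their poses are not given: they have to be found in the camera images.
- chute: fixed aluminium cup rack, 570 mm long. Its y runs along the rack towards its end plate (downstream), x away from the robot, z up; origin on the bench under the centre line. From y = -180 to 270 mm: a level, smooth V channel (120 degrees wide, bottom line z = 25, sides up to z = 48, x = +-40 mm). Cups lie in it mouth towards -y, mouth centre z = 72, bottom centre z = 56, dipping 10 degrees
- lip (a point): middle of the top of the landing's lip at its downstream face (rack x = 0, y = -180, z = 38 mm); axes as the rack's. Upstream of it is the flat landing, y = -300 to -180 mm, 130 mm wide, top at z = 33 mm. The lip, 5 mm high and 4 mm thick, runs across its downstream edge and stops a sliding cup: pushed near its top, downstream and up, a cup tips over it into the V
- end_seat (a point): point on the end plate where the bottom centre of the last cup comes to rest (rack x = 0, y = 270, z = 56 mm). The plate is 110 mm wide, its top at z = 105 mm, leaning back 10 degrees so as to be square to a lying cup
- gate (a joint): turn of the gate knob, rad, growing anticlockwise seen from above: 0 = shut stop (its steel bar, 80 mm from axis to end, 10 mm thick, lies square across the channel 62 mm above the bench and blocks the cups), 1.4 = open stop (bar along the rack, pointing upstream, clear of the cups). Light friction, stays where left. Cups cannot push it downstream past the shut stop
- gate_grip (a point): middle of the knob's black grip, on its upright axis (rack x = 95, y = 92 mm), 95 mm above the bench: a bar 56 mm long, 14 mm thick, 34 mm high (z = 73 to 107 mm), in line with the steel bar. The point turns with the knob: its x lies along the grip, the steel bar points to its -x; with the gate shut its axes are the rack's
- cup_a: white tapered plastic cup, 82 mm across the mouth, 60 mm across 20 mm above the closed bottom, rounded off to 36 mm at the bottom, 90 mm long, wall 3 mm, about 80 g; inside floor 30 mm above the outside bottom, so cups nested fully home stand 30 mm apart along their axis. Origin: centre of the mouth; z runs along the cup from mouth to bottom. Cup A lies 3 to 28 mm short of the end plate
- cup_a_bottom (a point): centre of the outside of the closed bottom of cup A
- cup_b: cup B, the same as cup A, origin and axes alike; a few newtons nest one into the next. It lies in the channel on the upstream side of the gate
- cup_b_bottom (a point): centre of the outside of the closed bottom of cup B
- cup_c: cup C, the same as cup A, origin and axes alike. It stands upside down, mouth on the landing, bottom up, within 20 mm of the lip; it falls by itself once it leans over the lip by about 35 degrees
- cup_c_bottom (a point): centre of the outside of the closed bottom of cup C
- spray_can: bystander: grey spray can, 66 mm across, 180 mm tall; origin at the centre of its underside
- jar: bystander: amber glass jar with a steel cap, 70 mm across, 85 mm tall; origin at the centre of its underside
- tape_roll: bystander: roll of paper masking tape lying flat, 90 mm across, 25 mm high; origin at the centre of its underside
- screwdriver: bystander: screwdriver lying on the bench; origin on the bench under its middle
- wrench: bystander: steel wrench lying on the bench; origin on the bench under its middle
- tin: bystander: open steel tin, 90 mm across, 60 mm high; origin at the centre of its underside
- sanding_block: bystander: cork sanding block, 120 x 65 x 35 mm; origin at the centre of its underside
There are look-alikes about, which are no part of the job. Leave any yellow look-alike of the cup_c alone.

How it is judged (in metres and radians):
On the way, in this order (a step that is already met when the one before it is completed fails the run):
1. the gate knob has been turned to its open stop (value of joint gate above 1.3 rad), for 0.1 s.
2. all three cups are nested home against the end plate (distance between cup_a and cup_b below 0.036 m and distance between cup_a_bottom and cup_b_bottom below 0.036 m and distance between cup_b and cup_c below 0.036 m and distance between cup_b_bottom and cup_c_bottom below 0.036 m and distance between cup_a_bottom and end_seat below 0.012 m), for 0.2 s.
At the end, for the whole second after the job is handed in: Cup C is home in cup B and cup B in cup A: both the mouth centres and the bottom centres of each pair are less than 36 mm apart (30 mm when fully home); cup A's bottom centre is within 12 mm of its place on the end plate; the gate knob is within 0.1 rad of its shut stop; the cups are at rest (all of step 2 and value of joint gate below 0.1 rad and linear speed of each of cup_a, cup_b, cup_c below 0.02 m/s); the robot touches nothing.
It fails at once if a bystander is moved by more than 30 mm (distance of any of spray_can, jar, tape_roll, screwdriver, wrench, tin, sanding_block from where it was at the start of the episode above 0.03 m).
It also fails if it takes over 72 s, if anything falls off the work surface, if the arm or the gripper's body presses on something with over 40 N, if the wrist force passes 120 N, or if a joint passes its speed limit or range.

### The arm

A 7-joint arm with a two-finger parallel gripper is mounted at the origin on the work surface. World frame = base frame: x ahead of the robot, y to its left, z up, the work surface at z = 0. Lengths are in m, angles in degrees, forces in N, time in s.
With the tool pointing down it reaches from about 0.4 to 0.85 m from the base axis. Payload 4.4 kg.
Tool frame: the origin (TCP) lies at the very end of the fingers, on their centre line; the grasp point (between the pads) lies arm.tcp_to_grasp behind it (arm.tcp_to_grasp is the distance from the TCP to the grasp point, in m); z points along the fingers, y is the line along which they close (so a half turn about z gives the same grasp; the last joint's range is limited). The gripper opens to 94 mm and grips with 3 to 60 N. Pads are 16 mm wide; open, the fingers measure 119 mm over their backs; the gripper's body (75 mm by 177 mm) begins 78 mm behind the grasp point.
Start: joints at [-72.41, 36.005, 2.206, 86.941, -1.547, 57.084, -1.146], TCP at [0.237, 0.605, 0.205] pointing down, gripper open.
Joint ranges: [-175.42, 175.42], [-21.48, 121.26], [-71.46, 75.88], [10.55, 141.38], [-63.04, 243.04], [13.31, 113.54], [-168.57, 168.57]. Speed limits (degrees/s): [147.25, 147.25, 180, 180, 180, 180, 180].

### API

Orientations are given as [roll, pitch, yaw] about the fixed x, y, z axes, in that order (R = Rz(yaw) Ry(pitch) Rx(roll)).
In Python, from bench import telemetry, get_image, camera_params, ticket, arm gives the robot as it stands.
- The arm moves only by the tool move_arm, never from a script. Its argument "moves" is one flat list of numbers, 5 for each row, row after row: the opening, from -1 (shut) to 1 (fully open), then the shift along the tool's x, y, z as a fraction of full scale, then the turn about the tool's z as a fraction of full scale. A call has 1 to 10 rows; each row shifts and turns the commanded pose from where the row before left it, along the tool's axes as they then stand; what a row does not reach is not made up. Full scale, the value 1, is 75 cm for a shift and 30 degrees for a turn. A row lasts 1/12 s, in which the tool goes at most 41.7 mm and 7.16 degrees, less where a joint would pass 70% of its speed; a pose out of reach is approached as far as the arm can. A call with a number of a shift or a turn outside -1 to 1 is refused whole. A call with a gripper value outside its range is refused whole. The fingers move at their own pace and stop on an object; the grip force is fixed at half the most. Time passes only in rows, so rows that do not move let the fingers close. It gives the time, the measured TCP pose, the force, the opening and the grip force at its end, in the units of the state.
- telemetry.read_state(): the state, without advancing time (a new reading comes with each control period).
- get_image(name): name is "side" or "top" or "wrist"; returns the picture (384x512x3 uint8, red, green, blue); there is no depth.
- camera_params(name): a dict with "fov_y" (degrees; the focal length in pixels is half the picture's height over the tangent of half this angle, whatever the lens; pixels are square), "cx", "cy" (the principal point, pixels), "eye" and "attitude" of the camera in the world. Camera axes: x right, y down, z forward; pixel columns grow to the right and rows downward; lengths in m; the calibration is good to about 2 mm. The wrist camera is an equidistant fisheye: a pixel r from the principal point sees the ray r / f radians off the axis. A picture is of the moment at which its call begins: read the wrist's pose just before it. camera_params takes no time and is no camera call; for the wrist camera it gives the pose at the moment of the call.
- ticket.close_job(): hands the job in; it is judged then, once.
The state is a dict: "clock": time; "joint_positions": joint angles; "joint_velocities": joint speeds; "joint_efforts": joint torques, N m; "tcp_pos": TCP position; "eef_rot": TCP orientation; "wrist_force": force on the tool from outside, world axes, zero at the start; "moment": the same for the moment, N m; "width": finger opening in m; "gripper_force": force on a finger pad.
Only numpy, scipy, OpenCV 4.12 (cv2) and the standard library are available. Lean on these libraries where they do the work, as an engineer would, in place of code of your own. Each camera call takes 0.05 s, during which the arm holds its last target. There are 200 camera calls.

## Working session

There is one attempt and no reset: what is moved stays moved. The work goes in short steps, Python scripts to look and compute and a tool call to move; the robot and the scene stay as the last step left them, time stands still between calls to the robot, and variables do not carry over. Pictures are saved under pics/ and viewed, at most 10 in all, crops included, and the job is handed in when it is done.

Besides the shell and the picture viewer there is one more tool, called as a command line: name --argument value ..., lists and objects as JSON in quotes. move_arm: Moves the arm, as the interface text tells. Its arguments: {"type":"object","properties":{"moves":{"type":"array","items":{"type":"number"}}},"required":["moves"]}

```bash
mkdir -p pics; python3 - <<'E'
from bench import telemetry,get_image,camera_params,arm
import cv2
print(telemetry.read_state()); print([ (k,getattr(arm,k)) for k in dir(arm) if k[0]!='_'])
for n in("side","top"):
    cv2.imwrite(f"pics/{n}0.png",get_image(n)[:,:,::-1]); print(n,camera_params(n))
E
```

```text
{'clock': 0.0, 'joint_positions': array([-72.41072132,  36.0574971 ,   2.2028794 ,  86.99369308,
        -1.54756793,  57.0835552 ,  -1.14586567]), 'joint_velocities': array([0.11846828, 0.1269334 , 0.02288098, 0.00313494, 0.09102787,
       0.04477973, 0.0232564 ]), 'joint_efforts': array([ 2.34738882e-04, -5.49741733e+01,  1.14369180e+00, -1.86627853e+01,
       -5.22762607e-02,  2.37605773e-02,  1.56031801e-04]), 'tcp_pos': array([0.23647757, 0.60476339, 0.20458314]), 'eef_rot': array([-1.79894941e+02,  9.63606757e-04,  1.58640190e+02]), 'wrist_force': array([-0.12701375,  0.65731666, -0.41487779]), 'moment': array([ 0.01226097, -0.00764139, -0.0424141 ]), 'gripper_force': 0.0, 'width': 0.09400711067479589}
[('IKError', <class 'bench.IKError'>), ('tcp_to_grasp', 0.0188)]
side {'fov_y': 43.49316063141001, 'cx': 259.12970110704765, 'cy': 191.9239775654176, 'eye': array([ 0.19217691, -1.05659747,  0.88955324]), 'attitude': array([-123.89913815,   -1.34961738,  -17.52830794])}
top {'fov_y': 44.35052450223134, 'cx': 254.05129467321112, 'cy': 189.47089489498273, 'eye': array([0.30719471, 0.03079554, 1.37651932]), 'attitude': array([-168.78338544,   -0.5575491 ,  -88.40083553])}
```

View pics/side0.png

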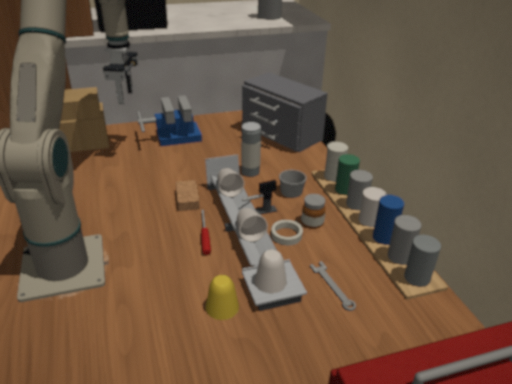

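View pics/top0.png

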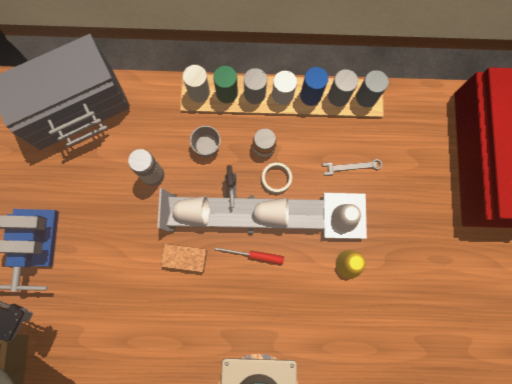

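The side view shows the end plate near (224,165), the knob at (267,195) and the landing at (272,283). In the top view the rack runs left to right along row 214: plate at col 165, knob at (231,180), landing spanning cols 323–366, cup C at (348,215).

```bash
cat > h.py <<'E'
import numpy as np,cv2
from scipy.spatial.transform import Rotation as R
from bench import telemetry,get_image,camera_params,arm
def cam(n):
    c=camera_params(n); f=192/np.tan(np.radians(c['fov_y']/2)); return c,f,R.from_euler('xyz',c['attitude'],degrees=True).as_matrix()
def ray(n,u,v):
    c,f,M=cam(n); d=M@np.array([(u-c['cx'])/f,(v-c['cy'])/f,1]); return c['eye'],d/np.linalg.norm(d)
def onz(n,u,v,z):
    e,d=ray(n,u,v); return e+d*(z-e[2])/d[2]
def proj(n,p):
    c,f,M=cam(n); q=M.T@(np.array(p)-c['eye']); return c['cx']+f*q[0]/q[2],c['cy']+f*q[1]/q[2]
E
python3 - <<'E'
from h import *
t=cv2.imread('pics/top0.png')
cv2.imwrite('pics/topc.png',cv2.resize(t[150:260,150:380],None,fx=3.45,fy=3.45,interpolation=cv2.INTER_CUBIC))
hsv=cv2.cvtColor(t,cv2.COLOR_BGR2HSV)
m=((hsv[:,:,1]<70)&(hsv[:,:,2]>95)).astype(np.uint8)
m[:, :310]=0;m[:,380:]=0;m[:180]=0;m[250:]=0
cs,_=cv2.findContours(m,0,2)
c=max(cs,key=cv2.contourArea);r=cv2.minAreaRect(c);print(r)
for p in cv2.boxPoints(r):print(p,onz('top',*p,.033))
E
```

```text
((338.0, 215.5), (45.0, 56.0), 90.0)
[310. 193.] [ 0.56829557 -0.13770198  0.033     ]
[366. 193.] [ 0.5731518  -0.30080743  0.033     ]
[366. 238.] [ 0.44218656 -0.29839855  0.033     ]
[310. 238.] [ 0.43757213 -0.1383274   0.033     ]
```

View pics/topc.png

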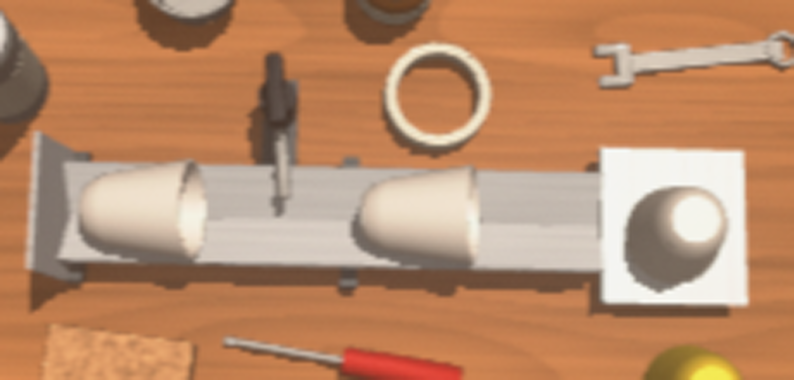

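The crop shows landing corners near (600,148),(744,150),(748,304),(601,303); plate top corners (36,132),(27,268); bar end (280,212); cup mouths at col ~195 and ~470; cup C's bottom disc at (697,218).

```bash
cat >> h.py <<'E'
def fitrack():
    # crop pixel, rack x,y,z (mm)
    P=[((600,148),65,-180,33),((744,150),65,-300,33),((748,304),-65,-300,33),((601,303),-65,-180,33)]
    A=[];B=[]
    for (u,v),x,y,z in P:
        A.append([x/1e3,y/1e3]);B.append(onz('top',(u+.5)/3.45+149.5,(v+.5)/3.45+149.5,z/1e3)[:2])
    for (u,v),x in (((37,132),55),((27,268),-55)):
        A.append([x/1e3,.270+np.tan(np.radians(10))*.049]);B.append(onz('top',(u+.5)/3.45+149.5,(v+.5)/3.45+149.5,.105)[:2])
    A=np.array(A);B=np.array(B);a=A-A.mean(0);b=B-B.mean(0)
    th=np.arctan2((a[:,0]*b[:,1]-a[:,1]*b[:,0]).sum(),(a*b).sum())
    M=np.array([[np.cos(th),-np.sin(th)],[np.sin(th),np.cos(th)]]);t=B.mean(0)-M@A.mean(0)
    return th,M,t,(B-(A@M.T+t))*1e3
E
python3 - <<'E'
from h import *
th,M,t,e=fitrack();print(np.degrees(th),t);print(e.round(1))
w=lambda x,y:M@[x/1e3,y/1e3]+t
for n,p in dict(lip=(0,-180),end=(0,270),grip=(95,92)).items():print(n,w(*p))
inv=lambda p:(M.T@(p[:2]-t)*1e3).round(1)
cr=lambda u,v,z:inv(onz('top',(u+.5)/3.45+149.5,(v+.5)/3.45+149.5,z))
print('C bottom',cr(697,218,.123),'grip ends',cr(274,57,.107),cr(288,118,.107),'bar end',cr(280,212,.067))
print('V edges',cr(80,162,.048),cr(600,172,.048),cr(60,260,.048),cr(600,270,.048))
print('A mouth top/bot',cr(195,163,.072),cr(193,260,.072),'B',cr(472,170,.072),cr(472,265,.072))
for n,p in dict(grip=(95,92,.107),C=(0,-240,.123)).items(): print(n,'side',proj('side',[*w(*p[:2]),p[2]]))
s=cv2.imread('pics/side0.png')
cv2.imwrite('pics/sidec.png',cv2.resize(s[140:320,170:350],None,fx=3.3,fy=3.3,interpolation=cv2.INTER_CUBIC))
E
```

```text
0.523664586663326 [0.50447118 0.00261578]
[[-0.3 -0.4]
 [ 0.5 -2. ]
 [ 0.7 -1.8]
 [-0.9  0.1]
 [-0.6  1.2]
 [ 0.6  2.8]]
lip [ 0.5061163 -0.1773767]
end [0.5020035  0.27260451]
grip [0.59862637 0.0954802 ]
C bottom [  -6.9 -241.5] grip ends [119.4  92.9] [69.5 80.3] bar end [-0.3 86.2]
V edges [ 41. 254.] [  41.5 -177.8] [-40.9 266.1] [ -40.3 -177. ]
A mouth top/bot [ 37.8 156.4] [-41.6 154.9] B [ 36.7 -69.5] [-41.1 -70. ]
grip side (np.float64(266.48262654592395), np.float64(181.68823671587793))
C side (np.float64(273.74939174582335), np.float64(253.84419962102749))
```

View pics/sidec.png

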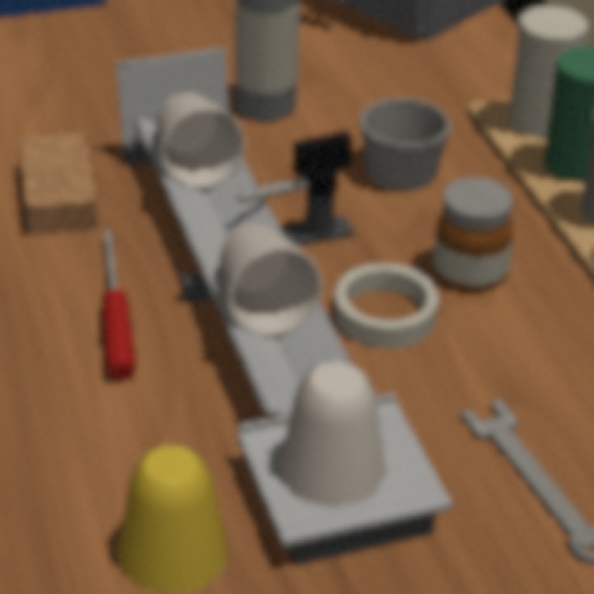

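The side crop confirms the layout: gate bar shut across the channel at (265,190), black grip at (322,155), cup C upright on the landing at (337,430), and the spray can behind the knob. Rack fit residuals are under 3 mm. I'll rotate and lift first.

```bash
python3 - <<'E'
from h import *
th,M,t,e=fitrack()
print('can top',onz('top',142,160,.18),'tin',onz('top',205,133,.06))
E
```

```text
can top [0.61453423 0.32097147 0.18      ] tin [0.73206018 0.17291899 0.06      ]
```

move_arm --moves '[1,0,0,-0.008,0.2375,1,0,0,-0.008,0.2375,1,0,0,-0.008,0.2375,1,0,0,-0.008,0.2375,1,0,0,-0.008,0.2375,1,0,0,-0.008,0.2375,1,0,0,-0.008,0.2375,1,0,0,-0.008,0.2375,1,0,0,-0.008,0.2375,1,0,0,-0.008,0.2375]'

```text
clock: 0.93
tcp_pos: [0.2364, 0.6051, 0.2653]
eef_rot: [-180.0, 0.1, 87.0]
wrist_force: [0.9, -0.6, 0.4]
width: 0.094
gripper_force: 0.0
```

move_arm --moves '[1,-0.04,0.032,0,0,1,-0.04,0.032,0,0,1,-0.04,0.032,0,0,1,-0.04,0.032,0,0,1,-0.04,0.032,0,0,1,-0.04,0.032,0,0,1,-0.04,0.032,0,0,1,-0.04,0.032,0,0,1,-0.04,0.032,0,0,1,-0.04,0.032,0,0]'

```text
clock: 1.77
tcp_pos: [0.4633, 0.293, 0.2653]
eef_rot: [-180.0, 0.0, 87.4]
wrist_force: [-0.3, -0.3, -0.3]
width: 0.0942
gripper_force: 0.0
```

move_arm --moves '[1,-0.042,0.033,0,0,1,-0.042,0.033,0,0,1,-0.042,0.033,0,0,1,-0.042,0.033,0,0,1,-0.042,0.033,0,0,1,-0.042,0.033,0,0,1,0,0,0,0.2375,1,0,0,0,0.2375,1,0,0,0,0.2375,1,0,0,0,0.2375]'

```text
clock: 2.6
tcp_pos: [0.6023, 0.0987, 0.2649]
eef_rot: [-179.9, 0.0, 58.5]
wrist_force: [0.1, -0.3, 0.6]
width: 0.0941
gripper_force: 0.0
```

move_arm --moves '[1,0,0,0,0.2375,1,0,0,0,0.2375,1,0,0,0,0.2375,1,0,0,0,0.2375,1,0,0,0,0.2375,1,0,0,0,0.2375,1,0,0,0,0.2375,1,0,0,0,0.2375,1,0,0,0,0.01,1,0,0,0,0]'

```text
clock: 3.43
tcp_pos: [0.6023, 0.0994, 0.2649]
eef_rot: [180.0, 0.1, 1.8]
wrist_force: [-0.5, -0.3, 0.2]
width: 0.0939
gripper_force: 0.0
```

move_arm --moves '[1,-0.005,0.005,0.04,0.04,1,0,0,0.05,0,1,0,0,0.05,0,1,0,0,0.05,0,1,0,0,0.05,0,1,0,0,0.009,0,-1,0,0,0,0,-1,0,0,0,0,-1,0,0,0,0,-1,0,0,0,0]'

```text
clock: 4.27
tcp_pos: [0.6007, 0.0954, 0.0812]
eef_rot: [-180.0, -0.2, 0.4]
wrist_force: [-0.3, -0.3, -0.8]
width: 0.0709
gripper_force: 0.0
```

move_arm --moves '[-1,0,0,0,0,-1,0,0,0,0,-1,0,0,0,0,-1,0,0,0,0]'

```text
clock: 4.6
tcp_pos: [0.599, 0.0955, 0.0791]
eef_rot: [-180.0, -0.0, 0.4]
wrist_force: [0.7, -0.1, -0.7]
width: 0.0441
gripper_force: 0.0
```

move_arm --moves '[-1,0,0,0,0,-1,0,0,0,0,-1,0,0,0,0,-1,0,0,0,0,-1,0,0,0,0,-1,0,0,0,0]'

```text
clock: 5.1
tcp_pos: [0.5988, 0.0968, 0.0786]
eef_rot: [-179.9, 0.0, 0.4]
wrist_force: [0.4, 4.9, 0.6]
width: 0.0139
gripper_force: 29.5
```

move_arm --moves '[-1,0,-0.002,0,-0.19,-1,0,0,0,-0.19,-1,0,0,0,-0.19,-1,0,0,0,-0.19,-1,0,0,0,-0.19,-1,0,0,0,-0.19,-1,0,0,0,-0.19,-1,0,0,0,-0.19,-1,0,0,0,-0.19,-1,0,0,0,-0.19]'

```text
clock: 5.93
tcp_pos: [0.5996, 0.0958, 0.0786]
eef_rot: [179.9, 0.0, 57.6]
wrist_force: [2.8, -0.1, -2.5]
width: 0.0139
gripper_force: 30.0
```

move_arm --moves '[-1,0,0,0,-0.19,-1,0,0,0,-0.19,-1,0,0,0,-0.19,-1,0,0,0,-0.19,-1,0,0,0,-0.05,-1,0,0,0,0,-1,0,0,0,0]'

```text
clock: 6.52
tcp_pos: [0.6001, 0.0956, 0.0786]
eef_rot: [179.9, 0.0, 81.5]
wrist_force: [4.9, -0.6, -4.8]
width: 0.0136
gripper_force: 30.2
```

move_arm --moves '[0.6,0,0,0,0,0.6,0,0,0,0,0.6,0,0,0,0,0.6,0,0,0,0,0.6,0,0,0,0,0.3,0,0,-0.04,-0.05,0.3,0,0,-0.05,-0.05,0.3,0,0,-0.05,-0.05,0.3,0,0,-0.05,-0.05,0.3,0,0,0,-0.09]'

```text
clock: 7.35
tcp_pos: [0.6033, 0.097, 0.229]
eef_rot: [179.3, -0.1, 90.5]
wrist_force: [1.2, -0.2, 0.5]
width: 0.061
gripper_force: 0.0
```

```bash
python3 - <<'E'
from h import *
t=get_image('top')[:,:,::-1]
cv2.imwrite('pics/topc1.png',cv2.resize(t[150:260,150:380],None,fx=3.45,fy=3.45,interpolation=cv2.INTER_CUBIC))
print(telemetry.read_state()['tcp_pos'])
E
```

```text
[0.60147248 0.09706264 0.22574255]
```

View pics/topc1.png

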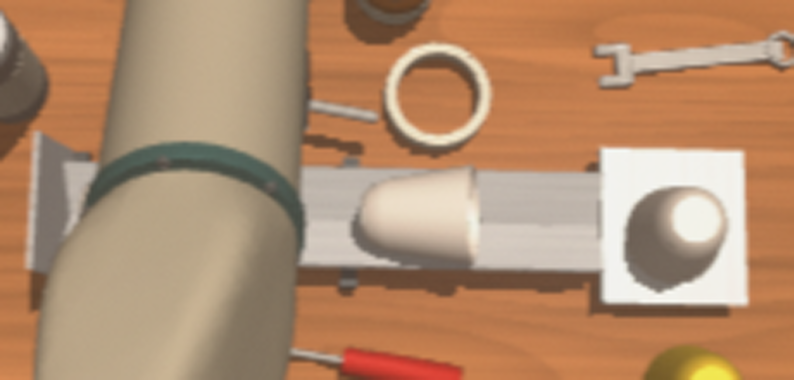

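The crop shows the gate bar now lying along the rack, near (345,110), with cups B and C unmoved. Now to cup B's mouth.

move_arm --moves '[0.28,-0.046,-0.0215,0,0,0.28,-0.046,-0.0215,0,0,0.28,-0.046,-0.0215,0,0,0.28,-0.046,-0.0215,0,0,0.28,-0.046,-0.0215,0,0,0.28,-0.046,-0.0215,0,0,0.28,0,0,0.05,0,0.28,0,0,0.05,0,0.28,0,0,0.05,0,0.28,0,0,0.05,0]'

```text
clock: 8.23
tcp_pos: [0.5025, -0.1107, 0.0694]
eef_rot: [-179.9, -0.0, 90.3]
wrist_force: [0.3, 0.6, 0.4]
width: 0.0603
gripper_force: 0.0
```

move_arm --moves '[0.28,0,0,0.01,0,0.28,0,0,0,0]'

```text
clock: 8.4
tcp_pos: [0.5007, -0.1102, 0.0612]
eef_rot: [-179.6, -0.1, 90.3]
wrist_force: [-0.5, -0.4, 0.6]
width: 0.0602
gripper_force: 0.0
```

move_arm --moves '[0.28,0.01,0.006,0,0,0.28,0.016,0,0,0,0.28,0.016,0,0,0,0.28,0.016,0,0,0,0.28,0.016,0,0,0,0.28,0.016,0,0,0,0.28,0.016,0,0,0,0.28,0.016,0,0,0,0.28,0.016,0,0,0,0.28,0,0,0,0]'

```text
clock: 9.23
tcp_pos: [0.508, -0.0024, 0.0651]
eef_rot: [179.9, -0.1, 90.7]
wrist_force: [-0.2, 0.2, 0.3]
width: 0.0601
gripper_force: 0.0
```

move_arm --moves '[-0.36,-0.02,0,0,0,-0.36,-0.01,0,-0.05,0,-0.36,0,0,-0.05,0,-0.36,0,-0.011,-0.05,0,-0.36,-0.045,0,-0.04,0,-0.36,-0.05,0,0,0,-0.36,-0.05,0,0,0,-0.36,-0.05,0,0,0,-0.36,-0.05,0,0,0,-0.36,-0.05,0,0,0]'

```text
clock: 10.07
tcp_pos: [0.5008, -0.2498, 0.2053]
eef_rot: [179.9, 0.0, 90.4]
wrist_force: [0.6, -0.1, 0.0]
width: 0.0299
gripper_force: 0.0
```

move_arm --moves '[-0.36,-0.05,0,0,0,-0.36,-0.015,0,0,0,-0.36,0,0,0,0]'

```text
clock: 10.32
tcp_pos: [0.5001, -0.3015, 0.205]
eef_rot: [179.9, 0.2, 90.1]
wrist_force: [-0.5, 0.3, -0.5]
width: 0.03
gripper_force: 0.0
```

```bash
python3 - <<'E'
from h import *
o=[cv2.cvtColor(get_image(n),cv2.COLOR_RGB2BGR) for n in('top','side')]
a=cv2.resize(o[0][150:270,150:390],None,fx=2.4,fy=2.4);b=cv2.resize(o[1][140:320,170:350],None,fx=1.6,fy=1.6)
cv2.imwrite('pics/p2.png',np.hstack([a,b[:288]])[:, :800] if 0 else np.hstack([a,b[:288][:,:222]]))
print(telemetry.read_state()['tcp_pos'])
E
```

```text
[ 0.50116227 -0.29594036  0.20425424]
```

View pics/p2.png

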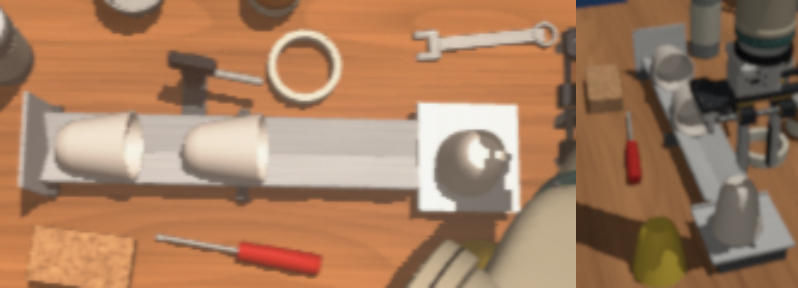

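Cup B now sits mid-channel (mouth at (262,150)), cup C is still upright on the landing, and the gripper is behind it. Descending and starting the push on C.

move_arm --moves '[-0.36,0,0,0.048,0,-0.36,0,0,0.048,0,-0.36,0,0,0.047,0,-0.36,0,0,0,0,-0.36,0.012,0,0,0,-0.36,0.012,0,0,0,-0.36,0.008,0,0,0,-0.36,0.008,0,0,0,-0.36,0.006,0,0,0,-0.36,0,0,0,0]'

```text
clock: 11.25
tcp_pos: [0.5017, -0.2612, 0.0978]
eef_rot: [179.9, -0.0, 90.5]
wrist_force: [-0.9, -0.0, 0.6]
width: 0.0301
gripper_force: 0.0
```

move_arm --moves '[-0.36,0.007,0,0,0,-0.36,0.008,0,-0.006,0,-0.36,0.009,0,-0.006,0,-0.36,0.009,0,-0.006,0,-0.36,0.009,0,-0.006,0,-0.36,0.008,0,-0.004,0]'

```text
clock: 11.75
tcp_pos: [0.501, -0.2246, 0.1186]
eef_rot: [179.9, 0.0, 90.4]
wrist_force: [0.1, -1.6, 3.4]
width: 0.0302
gripper_force: 1.9
```

```bash
python3 - <<'E'
from h import *
o=[cv2.cvtColor(get_image(n),cv2.COLOR_RGB2BGR) for n in('top','side')]
a=cv2.resize(o[0][160:250,260:380],None,fx=3.4,fy=3.4);b=cv2.resize(o[1][210:310,230:320],None,fx=3.06,fy=3.06)
cv2.imwrite('pics/p3.png',np.hstack([a,b[:306]]))
print(telemetry.read_state()['tcp_pos'])
E
```

```text
[ 0.50111618 -0.22337268  0.11828882]
```

View pics/p3.png

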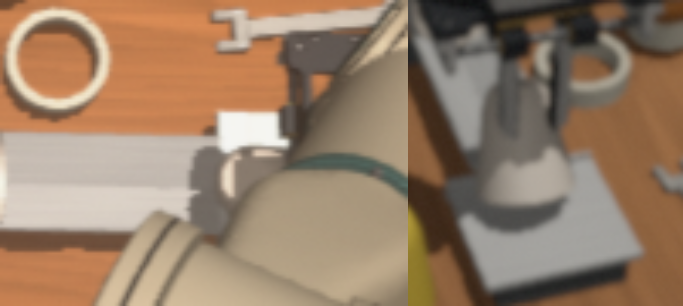

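The pictures show cup C leaning over the lip by about 25°, its back rim lifted and the fingers against its wall. Continue the arc.

move_arm --moves '[-0.36,0.009,0,-0.003,0,-0.36,0.009,0,-0.003,0,-0.36,0.009,0,-0.002,0,-0.36,0.009,0,0,0,-0.36,0.009,0,0,0,-0.36,0.009,0,0,0,-0.36,0,0,0,0,-0.36,0,0,0,0]'

```text
clock: 12.52
tcp_pos: [0.5002, -0.184, 0.1234]
eef_rot: [-180.0, -0.0, 90.5]
wrist_force: [0.5, 0.3, -0.1]
width: 0.0298
gripper_force: 0.0
```

move_arm --moves '[-0.36,-0.02,0,-0.04,0,-0.36,-0.05,0,-0.05,0,-0.36,-0.05,0,-0.05,0,-0.36,0,0,0,0]'

```text
clock: 12.85
tcp_pos: [0.5025, -0.2685, 0.2185]
eef_rot: [179.5, 0.6, 89.9]
wrist_force: [-0.3, -1.1, -0.4]
width: 0.0295
gripper_force: 0.0
```

```bash
python3 - <<'E'
from h import *
o=[cv2.cvtColor(get_image(n),cv2.COLOR_RGB2BGR) for n in('top','side')]
a=cv2.resize(o[0][160:250,150:380],None,fx=2.2,fy=2.2);b=cv2.resize(o[1][140:320,190:320],None,fx=2.2,fy=2.2)
c=np.zeros((b.shape[0],a.shape[1]+b.shape[1],3),np.uint8);c[:a.shape[0],:a.shape[1]]=a;c[:,a.shape[1]:]=b
cv2.imwrite('pics/p4.png',c)
print(telemetry.read_state()['tcp_pos'])
E
```

```text
[ 0.50083427 -0.26078408  0.21359289]
```

View pics/p4.png

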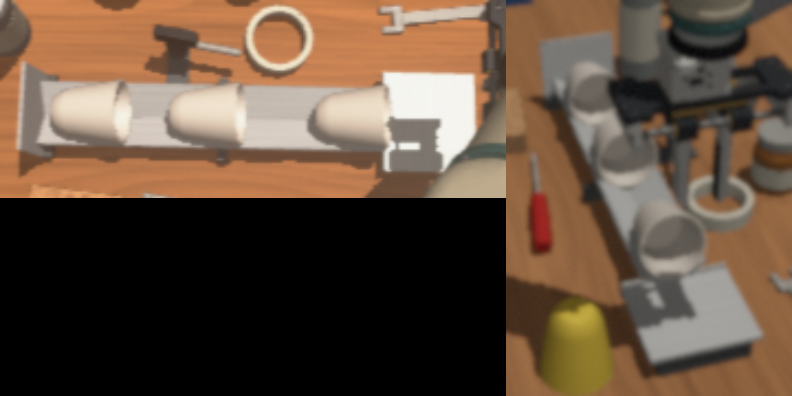

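Cup C lies properly in the V (mouth at (385,115) in the crop, right past the lip), in line with A and B. Now descend behind it and push.

move_arm --moves '[0.28,0,0.006,0,0,0.28,0.03,0,0,0,0.28,0.02,0,0.04,0,0.28,0,0,0.05,0,0.28,0,0,0.05,0,0.28,0,0,0.045,0,0.28,0,0,0.015,0,0.28,0,0,0,0]'

```text
clock: 13.62
tcp_pos: [0.5025, -0.2187, 0.059]
eef_rot: [-179.6, -0.2, 90.5]
wrist_force: [0.2, -0.3, 0.3]
width: 0.0599
gripper_force: 0.0
```

move_arm --moves '[0.28,0.01,0.004,0,0,0.28,0.016,0,0,0,0.28,0.018,0,0,0,0.28,0.018,0,0,0,0.28,0.018,0,0,0,0.28,0.018,0,0,0,0.28,0.018,0,0,0,0.28,0.018,0,0,0,0.28,0.018,0,0,0,0.28,0.01,0,0,0]'

```text
clock: 14.45
tcp_pos: [0.5086, -0.0964, 0.0644]
eef_rot: [179.8, -0.1, 90.6]
wrist_force: [0.2, 0.2, -0.4]
width: 0.0601
gripper_force: 0.2
```

move_arm --moves '[0.28,0.012,0,0,0,0.28,0.012,0,0,0,0.28,0.012,0,0,0,0.28,0.012,0,0,0,0.28,0.012,0,0,0,0.28,0.012,0,0,0,0.28,0.012,0,0,0,0.28,0.012,0,0,0,0.28,0.012,0,0,0,0.28,0,0,0,0]'

```text
clock: 15.28
tcp_pos: [0.5065, -0.0159, 0.0623]
eef_rot: [-180.0, -0.1, 90.6]
wrist_force: [-0.0, -0.3, -0.3]
width: 0.0603
gripper_force: 0.0
```

move_arm --moves '[0.28,0.011,0,0,0,0.28,0.011,0,0,0,0.28,0.011,0,0,0,0.28,0.011,0,0,0,0.28,0.011,0,0,0,0.28,0.011,0,0,0,0.28,0.011,0,0,0,0.28,0.011,0,0,0,0.28,0.011,0,0,0,0.28,0,0,0,0]'

```text
clock: 16.12
tcp_pos: [0.506, 0.0582, 0.0624]
eef_rot: [-180.0, -0.1, 90.5]
wrist_force: [-0.2, -0.4, -0.5]
width: 0.0601
gripper_force: 0.0
```

move_arm --moves '[0.28,0.006,0,0,0,0.28,0.006,0,0,0,0.28,0.006,0,0,0,0.28,0.006,0,0,0,0.28,0.006,0,0,0,0.28,0.006,0,0,0,0.28,0,0,0,0]'

```text
clock: 16.7
tcp_pos: [0.5059, 0.0841, 0.0625]
eef_rot: [-180.0, -0.0, 90.5]
wrist_force: [-0.9, -0.3, -0.3]
width: 0.0599
gripper_force: 0.0
```

move_arm --moves '[0.28,0.004,0,0,0,0.28,0.004,0,0,0,0.28,0.004,0,0,0,0.28,0.004,0,0,0,0.28,0.004,0,0,0,0.28,0.004,0,0,0,0.28,0.004,0,0,0,0.28,0,0,0,0]'

```text
clock: 17.37
tcp_pos: [0.5058, 0.1045, 0.0625]
eef_rot: [-180.0, -0.0, 90.4]
wrist_force: [0.8, -0.1, 0.9]
width: 0.0602
gripper_force: 0.0
```

```bash
python3 - <<'E'
from h import *
b=cv2.cvtColor(get_image('side'),cv2.COLOR_RGB2BGR)
a=cv2.cvtColor(get_image('top'),cv2.COLOR_RGB2BGR)
cv2.imwrite('pics/p5.png',np.hstack([cv2.resize(b[130:260,190:320],(400,400)),cv2.resize(a[150:280,150:280],(400,400))]))
s=telemetry.read_state();print(s['tcp_pos'],s['wrist_force'])
E
```

```text
[0.50583104 0.10386586 0.06254731] [-0.66005097  0.03644788 -0.20956949]
```

View pics/p5.png

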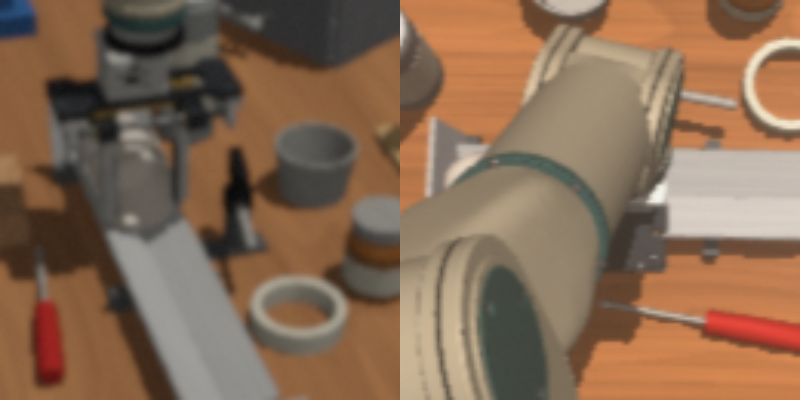

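The picture shows the fingers on either side of cup C's rim and the stack ahead of them in the channel, with the open bar clear. Continue slowly until the force rises.

move_arm --moves '[0.28,0.003,0,0,0,0.28,0.003,0,0,0,0.28,0.003,0,0,0,0.28,0.003,0,0,0,0.28,0,0,0,0]'

```text
clock: 17.88
tcp_pos: [0.5058, 0.1132, 0.0626]
eef_rot: [180.0, -0.0, 90.4]
wrist_force: [0.3, -0.9, -0.1]
width: 0.0598
gripper_force: 0.0
```

move_arm --moves '[0.28,0.003,0,0,0,0.28,0.003,0,0,0,0.28,0.003,0,0,0,0.28,0,0,0,0]'

```text
clock: 18.22
tcp_pos: [0.5057, 0.1148, 0.0626]
eef_rot: [180.0, 0.3, 90.3]
wrist_force: [-0.3, -9.7, 2.4]
width: 0.0602
gripper_force: 5.0
```

move_arm --moves '[0.28,0.003,0,0,0,0.28,0.003,0,0,0,0.28,0,0,0,0,0.28,0,0,0,0]'

```text
clock: 18.55
tcp_pos: [0.5056, 0.1151, 0.0627]
eef_rot: [-180.0, 0.6, 90.1]
wrist_force: [-2.1, -17.7, 3.7]
width: 0.0602
gripper_force: 9.0
```

move_arm --moves '[0.28,-0.01,0,0,0,0.28,-0.025,0,0,0,0.28,-0.025,0,0,0,0.28,0,0,-0.05,0,0.28,0,0,-0.05,0,0.28,0,0,-0.05,0,0.28,0.011,0.042,0,0,0.28,0.011,0.042,0,0,0.28,0.011,0.042,0,0,0.28,0,0,0,0.2]'

```text
clock: 19.38
tcp_pos: [0.6061, 0.1074, 0.1755]
eef_rot: [179.6, -0.2, 84.5]
wrist_force: [0.2, 0.7, -0.3]
width: 0.0603
gripper_force: 0.0
```

move_arm --moves '[0.28,0,0,0,0.1,0.28,0,0,0,0]'

```text
clock: 19.55
tcp_pos: [0.6004, 0.105, 0.1745]
eef_rot: [-180.0, 0.0, 81.4]
wrist_force: [-0.4, -0.5, -0.3]
width: 0.0602
gripper_force: 0.0
```

move_arm --moves '[0.28,-0.0125,0.002,0,0,0.28,0,0,0,0,0.28,0,0,0.048,0,0.28,0,0,0.048,0,0.28,0,0,0.032,0,-1,0,0,0,0,-1,0,0,0,0,-1,0,0,0,0,-1,0,0,0,0,-1,0,0,0,0]'

```text
clock: 20.38
tcp_pos: [0.6017, 0.0949, 0.081]
eef_rot: [179.8, -0.1, 81.4]
wrist_force: [-0.1, 0.1, 0.8]
width: 0.0301
gripper_force: 0.0
```

move_arm --moves '[-1,0,0,0,0,-1,0,0,0,0,-1,0,0,0,0,-1,0,0,0,0]'

```text
clock: 20.72
tcp_pos: [0.6, 0.0951, 0.0798]
eef_rot: [-180.0, -0.0, 81.4]
wrist_force: [-2.4, 0.3, 5.7]
width: 0.0136
gripper_force: 30.0
```

move_arm --moves '[-1,0,0,0,0.19,-1,0,0,0,0.19,-1,0,0,0,0.19,-1,0,0,0,0.19,-1,0,0,0,0.19,-1,0,0,0,0.19,-1,0,0,0,0.19,-1,0,0,0,0.19,-1,0,0,0,0.19,-1,0,0,0,0.19]'

```text
clock: 21.55
tcp_pos: [0.5987, 0.0962, 0.0798]
eef_rot: [-179.8, 0.1, 24.2]
wrist_force: [-5.7, 2.3, 8.5]
width: 0.0137
gripper_force: 30.0
```

move_arm --moves '[-1,0,0,0,0.19,-1,0,0,0,0.19,-1,0,0,0,0.19,-1,0,0,0,0.19,-1,0,0,0,0.06,-1,0,0,0,0,-1,0,0,0,0]'

```text
clock: 22.13
tcp_pos: [0.5986, 0.0968, 0.0797]
eef_rot: [-179.8, 0.2, -0.0]
wrist_force: [-6.6, 2.5, 9.8]
width: 0.0139
gripper_force: 30.1
```

move_arm --moves '[0.5,0,0,0,0,0.5,0,0,0,0,0.5,0,0,0,0,0.5,0,0,0,0,0.5,0,0,0,0,0.5,0,0,0,0,0.5,0,0,-0.04,0,0.5,0,0,-0.05,0,0.5,0,0,-0.05,0,0.5,0,0,-0.05,0]'

```text
clock: 22.97
tcp_pos: [0.6, 0.0944, 0.2229]
eef_rot: [180.0, 0.0, -0.2]
wrist_force: [0.5, -0.0, 0.1]
width: 0.0705
gripper_force: 0.0
```

move_arm --moves '[0.5,0,0.05,0,0,0.5,0,0.05,0,0,0.5,0,0.05,0,0,0.5,0,0.05,0,0,0.5,0,0.05,0,0,0.5,0,0.05,0,0,0.5,0,0.05,0,0,0.5,0,0,0,0,0.5,0,0,0,0]'

```text
clock: 23.72
tcp_pos: [0.5985, -0.1712, 0.2218]
eef_rot: [179.9, -0.0, -0.5]
wrist_force: [0.4, -0.1, -0.9]
width: 0.0705
gripper_force: 0.0
```

```bash
python3 - <<'E'
from h import *
b=cv2.cvtColor(get_image('side'),cv2.COLOR_RGB2BGR)
a=cv2.cvtColor(get_image('top'),cv2.COLOR_RGB2BGR)
cv2.imwrite('pics/p6.png',np.hstack([cv2.resize(b[130:260,190:320],(400,400),interpolation=2),cv2.resize(a[150:280,150:280],(400,400),interpolation=2)]))
E
```

```text
(no output)
```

View pics/p6.png

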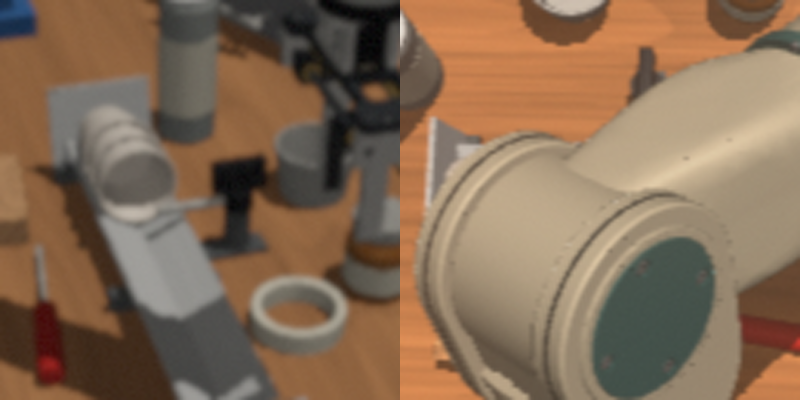

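The picture shows three evenly spaced nested rims against the end plate (left panel, (105,110) to (140,175)), with the bar shut behind them. A quick projection check follows, before handing in.

```bash
python3 - <<'E'
from h import *
th,M,t,e=fitrack()
for k in range(3):
    y=270-88.6-29.5*k; z=71.6+5.2*k
    p=M@[0,(y+7.1)/1e3]+t; u,v=proj('side',[*p,(z+40.4)/1e3]); print('rim top',k,(u-190)*400/130,(v-130)*400/130)
    p=M@[.041,y/1e3]+t; u,v=proj('side',[*p,z/1e3]); print('rim right',k,(u-190)*400/130,(v-130)*400/130)
E
```

```text
rim top 0 115.87415049306988 119.24251046334436
rim right 0 156.69378010051707 150.65143798513242
rim top 1 123.48007373873176 129.5607042260814
rim right 1 164.8669835571804 161.32271887937256
rim top 2 131.36022764724044 140.2509192442983
rim right 2 173.32926954093313 172.37143817515815
```

```bash
python3 -c "
from bench import ticket;print(ticket.close_job())"
```

```text
the job is handed in; nothing more can be done
None
```

I handed the job in at about 24 s: the last picture shows all three cups nested against the end plate with the gate bar shut behind them. The bystanders looked undisturbed, but I did not measure them, and the hand-in returned no verdict.

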